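# Unhinge the scrap caddy's lid and stand it to dry

## Task

Take the green lid off the grey scrap caddy so that it can dry: swing it up by its white-ended tab until it stands vertical on its hinge rod, lift it straight up off the rod, and stand it, tab up, fully down in the slot of the wooden stand, about centred along the slot. Let go of it there, and leave the mug where it stands.

Things in the scene. Friction and masses are not known exactly. Their poses are not given: they have to be found in the camera images.
- caddy: Grey open plastic box, fixed, 105 (x) x 180 (y) x 85 mm high; origin at the centre of its underside, back at +x. Behind the back wall a steel hinge rod, 8 mm thick, runs along y at x = +73.5, z = +91 mm between brackets at y = +-71 mm. The lid's two hooks sit on it with 2 to 4 mm of play (8 mm sideways); no stop or stay: an unheld lid falls.
- lid: Green lid, ~0.2 kg. Origin on hinge axis, x to the tab, z out of its top face. Starts shut, x opposite to the caddy's. In mm: plate x 12 to 130, 188 wide, 12 thick. Tab ends in a white boss (cylinder along y, 22 dia, 26 long) at x=164, y=z=0: pinch the flat ends from above, it pivots in the grip. Hooks at y=+-55, 21 thick, end at x=-14, open to -x: off the rod once vertical and raised 20 mm.
- stand: Light wooden stand, fixed; origin at the centre of its underside. Base 110 (x) x 200 (y) x 10 mm. Two walls 170 mm long form one slot along y at x = 0: 32 mm wide from z = 10 to 60 mm, flaring at 45 degrees to 67 mm at the top, z = 78 mm. A lid fully down has its origin about 24 mm above the stand's underside and may lean up to 20 degrees; its faces may look either way.
- mug: White mug with a small flower print, 88 mm across, 99 mm high, standing loose at the back of the worktop; origin at the centre of its underside. A bystander.

How it is judged:
By the outcome, as a careful person would: the job done as asked, in the order asked, and still so for the second after the job is handed in, with the robot touching nothing.
It also fails if it takes over 51 s, if anything falls off the work surface, if the arm or the gripper's body presses on something with over 40 N, if the wrist force passes 120 N, or if a joint passes its speed limit or range.

## Robot

A 6-joint arm with a two-finger parallel gripper is mounted at the origin on the work surface; the furniture and walls round the work are solid. World frame = base frame: x ahead of the robot, y to its left, z up, the work surface at z = 0. Lengths are in m, angles in degrees, forces in N, time in s.
With the tool pointing down it reaches from about 0.35 to 0.875 m from the base axis. Payload 4.2 kg.
Tool frame: the origin (TCP) lies between the finger pads; the fingertips stand 8 mm ahead of it and the grasp point (between the pads) lies 11 mm behind it; z points along the fingers, y is the line along which they close (so a half turn about z gives the same grasp; the last joint's range is limited). The gripper opens to 87 mm and grips with 3 to 60 N. Pads are 19 mm wide; open, the fingers measure 117 mm over their backs; the gripper's body (75 mm by 190 mm) begins 51 mm behind the grasp point.
Start: joints at [-49.641, 22.042, 0.453, 0, -68.411, -14.817], TCP at [0.269, -0.564, 0.231] pointing down, gripper open.
Joint ranges: [-179.83, 179.83], [-69.29, 118.12], [-61.27, 80.66], [-181.25, 117.63], [-171.15, -9.14], [-177.46, 177.46]. Speed limits (degrees/s): [159.86, 159.86, 180, 180, 180, 180].

## Interface

Orientations are given as a 3x3 rotation matrix whose columns are the frame's x, y, z axes.
In Python, from station import sense, capture, camera_model, finish_job, find_in gives the robot as it stands. The module is installed in compiled form; this text tells all that it offers.
- The arm moves only by the tool arm_command, never from a script. Its argument "motion" is a list of rows, each a list of 7 numbers: the finger opening in mm, from 0 to 87, then the shift along the tool's x, y, z in mm, then the turn, a rotation vector about the tool's x, y, z in rad. In form: [[jaw, dx, dy, dz, rx, ry, rz], ...]. A call has 1 to 8 rows; each row shifts and turns the commanded pose from where the row before left it, along the tool's axes as they then stand; what a row does not reach is not made up. A row lasts 1/10 s, in which the tool goes at most 50 mm and 8.59 degrees, less where a joint would pass 70% of its speed; a pose out of reach is approached as far as the arm can. A call with a gripper value outside its range is refused whole. The fingers move at their own pace and stop on an object; the grip force is fixed at half the most. Time passes only in rows, so rows that do not move let the fingers close. It gives the time, the measured TCP pose, the force, the opening and the grip force at its end, in the units of the state.
- sense(): the state, without advancing time (a new reading comes with each control period).
- capture(name): name is "scene" or "top"; returns the picture (480x640x3 uint8, red, green, blue); there is no depth.
- camera_model(name): a dict with "fx", "fy", "cx", "cy" (pixels), "R" (3x3) and "t" (3): a world point X has camera coordinates R X + t. Camera axes: x right, y down, z forward; pixel columns grow to the right and rows downward; lengths in m; the calibration is good to about 2 mm. A picture is of the moment at which its call begins. camera_model takes no time and is no camera call.
- finish_job(): hands the job in; it is judged then, once.
Trained networks look in the newest picture that a camera, given by its name, has taken for a name from the list of things; names that differ only in an ending like _2 or _b are one class to them, and where a whole thing is asked for, a point or a joint stands for the part that bears it (a point fixed in the world has none). Each returns a list of dicts, best first, with "p" (0 to 1); they miss things now and then, are a little off and sometimes report something else, mostly with a low value. They report only what shows in the picture. A call takes as long as a camera call.
- find_in(target, camera): "location" ([row, column] in pixels, amid what is visible of it).
The state is a dict: "time_s": time; "joints": joint angles; "joint_velocities": joint speeds; "effort": joint torques, N m; "tcp_pos": TCP position; "ee_rot": TCP orientation; "wrist_force": force on the tool from outside, world axes, zero at the start; "moment": the same for the moment, N m; "gripper_width": opening from 0.0 (shut) to 1.0 (fully open); "gripper_force": force on a finger pad.
Only numpy, scipy, OpenCV 4.12 (cv2) and the standard library are available. Lean on these libraries where they do the work, as an engineer would, in place of code of your own. Each camera call takes 0.05 s, during which the arm holds its last target. There are 200 camera calls.

## Working session

There is one attempt and no reset: what is moved stays moved. The work goes in short steps, Python scripts to look and compute and a tool call to move; the robot and the scene stay as the last step left them, time stands still between calls to the robot, and variables do not carry over. Pictures are saved under pics/ and viewed, at most 11 in all, crops included, and the job is handed in when it is done.

Besides the shell and the picture viewer there is one more tool, called after "Request:" as name(argument=value, ...), one argument or row to a line, values as JSON. arm_command: Moves the arm, as the interface text tells. Its arguments: {"type":"object","properties":{"motion":{"type":"array"}},"required":["motion"]}

```bash
mkdir -p pics; cat > h.py <<'E'
import numpy as np, cv2
from station import *
def snap(c,n):
    im=capture(c); cv2.imwrite(f"pics/{n}.png",cv2.cvtColor(im,cv2.COLOR_RGB2BGR)); return im
def ray(c,rc):
    m=camera_model(c); R=np.array(m["R"]); t=np.array(m["t"])
    d=R.T@np.array([(rc[1]-m["cx"])/m["fx"],(rc[0]-m["cy"])/m["fy"],1]); return -R.T@t,d/np.linalg.norm(d)
def at_z(c,rc,z):
    o,d=ray(c,rc); return o+d*(z-o[2])/d[2]
def tri(obs):
    A=np.zeros((3,3));b=np.zeros(3)
    for c,rc in obs:
        o,d=ray(c,rc);P=np.eye(3)-np.outer(d,d);A+=P;b+=P@o
    X=np.linalg.solve(A,b)
    return X,[np.linalg.norm(np.cross(X-ray(c,rc)[0],ray(c,rc)[1])) for c,rc in obs]
def proj(c,X):
    m=camera_model(c); p=np.array(m["R"])@np.array(X)+np.array(m["t"]); return [m["fy"]*p[1]/p[2]+m["cy"],m["fx"]*p[0]/p[2]+m["cx"]]
E
python3 - <<'E'
from h import *
np.set_printoptions(precision=4,suppress=True)
for c in("scene","top"):
    snap(c,c+"0"); m=camera_model(c); print(c,m["fx"],m["cx"],m["cy"],ray(c,(240,320)))
    for t in("caddy","lid","stand","mug","boss"):
        try: print(t,[(np.round(d["location"]),round(d["p"],2)) for d in find_in(t,c)][:3])
        except Exception as e: print(t,e)
s=sense();print(s["time_s"],s["tcp_pos"],s["ee_rot"])
E
```

```text
scene 544.3679372344642 321.29387049601087 238.37308674467425 (array([-0.0922,  0.7834,  0.5958]), array([ 0.5696, -0.6867, -0.4517]))
caddy [(array([250., 409.]), 0.83)]
lid [(array([218., 413.]), 0.68)]
stand [(array([312., 290.]), 0.63)]
mug [(array([244., 267.]), 0.97)]
boss it knows: caddy, lid, mug, stand
top 547.0041281963129 321.590113552705 240.01771008972813 (array([0.4918, 0.032 , 0.9741]), array([ 0.0709, -0.0004, -0.9975]))
caddy [(array([308., 415.]), 0.63)]
lid [(array([307., 455.]), 0.62)]
stand [(array([277., 238.]), 0.59), (array([178., 315.]), 0.5)]
mug [(array([176., 312.]), 0.82)]
boss it knows: caddy, lid, mug, stand
0.5 [ 0.2695 -0.5638  0.2305] [[-0.9023 -0.4312 -0.    ]
 [-0.4312  0.9023  0.0001]
 [ 0.      0.0001 -1.    ]]
```

View pics/scene0.png

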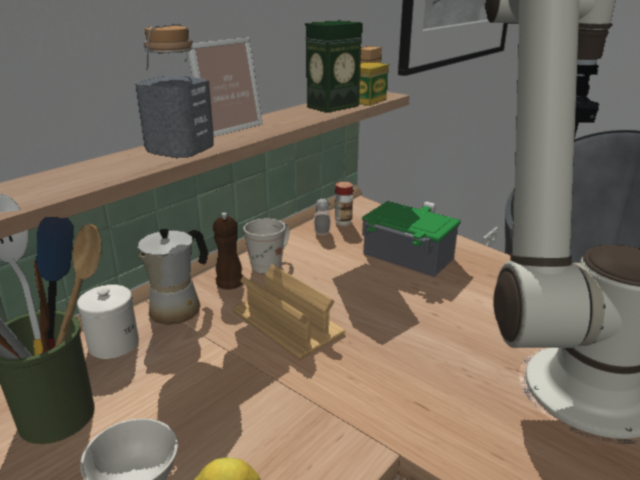

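View pics/top0.png

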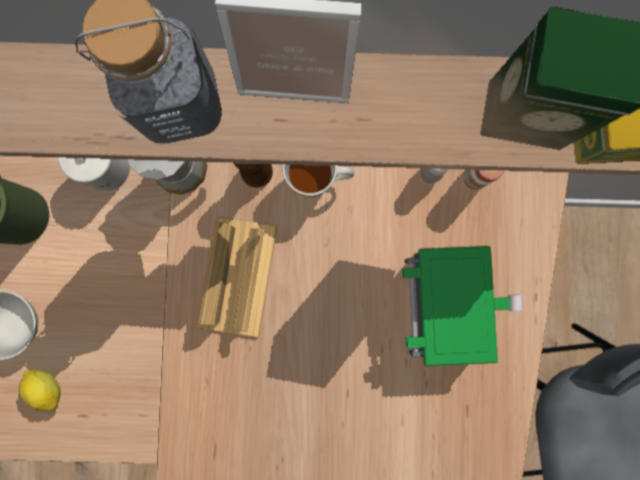

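The scene view shows the caddy with its green lid at about (235,410), the white boss at (207,428), the stand at (310,290) and the mug at (245,265). The top view shows the hinge rod at column 415, the boss at (302,515), the stand at (278,238) with its slot running along the image's rows, and a shelf edge at row 160.

```bash
python3 - <<'E'
from h import *
a=cv2.imread("pics/top0.png");b=cv2.imread("pics/scene0.png")
def t(im,r0,c0,s,w=400,h=300):
    x=im[r0:r0+int(h/s),c0:c0+int(w/s)]; return cv2.resize(x,(w,h),interpolation=cv2.INTER_CUBIC)
cv2.imwrite("pics/m1.png",np.vstack([np.hstack([t(a,205,150,2),t(a,230,380,2)]),np.hstack([t(b,255,220,2.5),t(b,190,340,2.5)])]))
for n,im in(("top",a),("scene",b)):
    hsv=cv2.cvtColor(im,cv2.COLOR_BGR2HSV)
    box={"top":(230,380,390,540),"scene":(190,350,280,480)}[n]
    m=np.zeros(im.shape[:2],np.uint8); r0,c0,r1,c1=box
    g=cv2.inRange(hsv,(50,150,60),(75,255,255)); m[r0:r1,c0:c1]=g[r0:r1,c0:c1]
    o=cv2.morphologyEx(m,cv2.MORPH_OPEN,np.ones((25,25)if n=="top" else (9,9)))
    cs=max(cv2.findContours(o,0,2)[0],key=cv2.contourArea); print(n,cv2.minAreaRect(cs),cv2.boxPoints(cv2.minAreaRect(cs)).tolist())
    w=cv2.inRange(hsv,(0,0,130),(180,40,255)); q=np.zeros_like(m)
    r0,c0,r1,c1={"top":(285,500,320,530),"scene":(195,415,222,440)}[n]; q[r0:r1,c0:c1]=w[r0:r1,c0:c1]
    y,x=np.nonzero(q); print("boss",y.mean(),x.mean(),y.min(),y.max(),x.min(),x.max(),len(x))
E
```

```text
top ((457.0015563964844, 305.5276794433594), (115.54405212402344, 72.72119140625), 86.8201675415039) [[417.4923095703125, 249.86154174804688], [490.1015625, 245.82766723632812], [496.51080322265625, 361.1938171386719], [423.90155029296875, 365.2276916503906]]
boss 302.64245810055866 515.7765363128492 295 310 510 521 179
scene ((431.7183837890625, 223.36245727539062), (39.18654251098633, 25.50759506225586), 7.594643592834473) [[410.6114196777344, 233.41485595703125], [413.9825744628906, 208.13101196289062], [452.8253479003906, 213.31005859375], [449.4541931152344, 238.59390258789062]]
boss 203.59183673469389 428.61224489795916 201 206 424 434 49
```

View pics/m1.png

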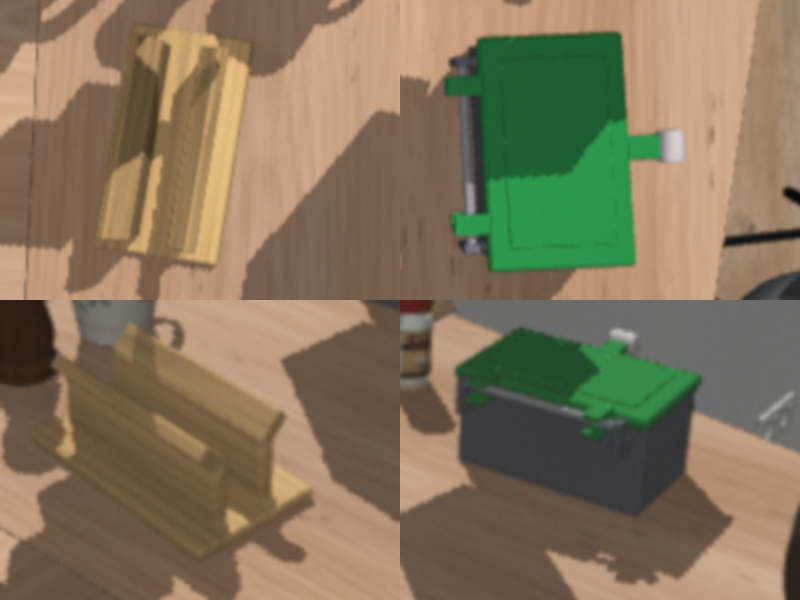

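The montage shows the stand's base corners in the top view at about (217,217), (276,225), (258,338) and (198,326) as (col,row). The boss is a clear white block at the right of the tab, and the hooks sit on the rod to the left.

```bash
python3 - <<'E'
from h import *
np.set_printoptions(precision=4,suppress=True)
print("boss",tri([("top",(302.6,515.5)),("scene",(205,428.8))]))
P=[at_z("top",(r,c),.097) for c,r in [[417.5,249.9],[490.1,245.8],[496.5,361.2],[423.9,365.2]]]
P=np.array(P);print("plate",P,P.mean(0),[np.linalg.norm(P[i]-P[(i+1)%4]) for i in range(4)])
B=P.mean(0);b=at_z("top",(302.6,515.5),.091);print("boss z91",b, "dir",(b-B)[:2],np.linalg.norm((b-B)[:2]))
u=(P[1]-P[0]+P[2]-P[3]);print("yaw lid x",np.degrees(np.arctan2(u[1],u[0]))); u=P[0]-P[3]+P[1]-P[2];print("yaw across",np.degrees(np.arctan2(u[1],u[0])))
Q=np.array([at_z("top",(r,c),.01) for c,r in [(217.5,217),(276.5,225.5),(258.5,338),(198,326.5)]])
print("stand",Q,Q.mean(0),[np.linalg.norm(Q[i]-Q[(i+1)%4]) for i in range(4)])
for i in range(2):
    u=[Q[1]-Q[0]+Q[2]-Q[3],Q[0]-Q[3]+Q[1]-Q[2]][i];print("yaw",np.degrees(np.arctan2(u[1],u[0])))
print("st corners",tri([("top",(338,258.5)),("scene",(332.2,344.4))]),tri([("top",(326.5,198)),("scene",(357.8,300))]))
print("mug",at_z("top",(176,310),.099))
# wall top: scene right-wall near end, lid rear corner
for rc in [(160,300),(160,100)]: print("shelf edge?",at_z("top",rc,.3),at_z("top",rc,.4))
print("scene-view shelf: ",tri([("top",(170,566)),("scene",(99,409))]))
E
```

```text
boss (array([ 0.463 , -0.285 ,  0.0932]), [np.float64(0.0002223521035242448), np.float64(0.00022235210352428402)])
plate [[ 0.5429 -0.1254  0.097 ]
 [ 0.553  -0.2422  0.097 ]
 [ 0.37   -0.2537  0.097 ]
 [ 0.3604 -0.1387  0.097 ]] [ 0.4566 -0.19    0.097 ] [np.float64(0.11719054861031765), np.float64(0.18336464113469106), np.float64(0.11545420226205895), np.float64(0.18295168504758363)]
boss z91 [ 0.4631 -0.2857  0.091 ] dir [ 0.0065 -0.0957] 0.0958756470469233
yaw lid x -85.14611015542101
yaw across 3.895955818179864
stand [[0.5957 0.2143 0.01  ]
 [0.5837 0.1094 0.01  ]
 [0.3859 0.1337 0.01  ]
 [0.4026 0.2399 0.01  ]] [0.492  0.1743 0.01  ] [np.float64(0.1055752753868433), np.float64(0.19934675981150687), np.float64(0.10754621660573832), np.float64(0.19472367359342294)]
yaw -97.75061424094508
yaw -7.297757011139597
st corners (array([0.3858, 0.1352, 0.0019]), [np.float64(0.0010747065623016969), np.float64(0.0010747065623016906)]) (array([0.4013, 0.2413, 0.0015]), [np.float64(0.000713686985918868), np.float64(0.0007136869859190482)])
mug [0.6572 0.0509 0.099 ]
shelf edge? [0.639  0.0597 0.3   ] [0.6172 0.0556 0.4   ]
shelf edge? [0.6313 0.3087 0.3   ] [0.6106 0.2676 0.4   ]
scene-view shelf:  (array([ 0.5934, -0.2887,  0.3201]), [np.float64(0.04607707114519536), np.float64(0.046077071145195124)])
```

Request:
arm_command(
  motion=[
    [60, 0, 0, 0, 0, 0, -0.1494],
    [60, 0, 0, 0, 0, 0, -0.1494],
    [60, 0, 0, 0, 0, 0, -0.1494],
    [60, 0, 0, 0, 0, 0, -0.1494],
    [60, 0, 0, 0, 0, 0, -0.1494],
    [60, 0, 0, 0, 0, 0, -0.1494],
    [60, 0, 0, 0, 0, 0, -0.1494],
    [60, 0, 0, 0, 0, 0, -0.1494],
  ],
)

```text
time_s: 1.3
tcp_pos: [0.2695, -0.5639, 0.2306]
ee_rot: [[0.076, -0.997, 0.0], [-0.997, -0.076, 0.0], [-0.0, -0.0, -1.0]]
wrist_force: [0.5, -0.4, -0.3]
gripper_width: 0.69
gripper_force: 0.0
```

Request:
arm_command(
  motion=[
    [60, -33, -26.5, 0, 0, 0, 0],
    [60, -33, -26.5, 0, 0, 0, 0],
    [60, -33, -26.5, 0, 0, 0, 0],
    [60, -33, -26.5, 0, 0, 0, 0],
    [60, -33, -26.5, 0, 0, 0, 0],
    [60, -33, -26.5, 0, 0, 0, 0],
    [60, -33, -26.5, 0, 0, 0, 0],
    [60, -33, -26.5, 0, 0, 0, 0],
  ],
)

```text
time_s: 2.1
tcp_pos: [0.4633, -0.2841, 0.2309]
ee_rot: [[0.07, -0.998, 0.001], [-0.998, -0.07, -0.0], [0.0, -0.001, -1.0]]
wrist_force: [0.7, 0.2, -0.8]
gripper_width: 0.691
gripper_force: 0.0
```

```bash
python3 - <<'E'
from h import *
np.set_printoptions(precision=4,suppress=True)
s=sense();R=np.array(s["ee_rot"]);p=np.array(s["tcp_pos"]);print(s["time_s"],p,R,s["joints"],s["gripper_width"])
print("shift mm to boss TCP",1000*R.T@(np.array([.463,-.285,.081])-p))
def pl(c,a,b):
    o,d1=ray(c,a);_,d2=ray(c,b);n=np.cross(d1,d2);n/=np.linalg.norm(n);return n,n@o
n1,k1=pl("top",(163,100),(171,600));n2,k2=pl("scene",(220,10),(104,405))
d=np.cross(n1,n2);d/=np.linalg.norm(d)
for y in(-.25,.1,.4): print("shelf front",np.linalg.solve(np.array([n1,n2,[0,1,0]]),[k1,k2,y]))
E
```

```text
2.1 [ 0.4633 -0.2841  0.2309] [[ 0.0702 -0.9975  0.0007]
 [-0.9975 -0.0702 -0.0002]
 [ 0.0003 -0.0007 -1.    ]] [-14.4189  14.0735 -11.0677   0.0029 -64.8186  18.4445] 0.6906721955437252
shift mm to boss TCP [  0.8193   0.4202 149.888 ]
shelf front [ 0.64   -0.25    0.2794]
shelf front [0.633  0.1    0.2882]
shelf front [0.6271 0.4    0.2956]
```

Request:
arm_command(
  motion=[
    [60, 0.8, 0.4, 45, 0, 0, 0],
    [60, 0, 0, 45, 0, 0, 0],
    [60, 0, 0, 35, 0, 0, 0],
    [60, 0, 0, 25, 0, 0, 0],
    [10, 0, 0, 0, 0, 0, 0],
    [10, 0, 0, 0, 0, 0, 0],
    [10, 0, 0, 0, 0, 0, 0],
    [10, 0, 0, 0, 0, 0, 0],
  ],
)

```text
time_s: 2.9
tcp_pos: [0.4633, -0.2869, 0.0824]
ee_rot: [[0.07, -0.998, 0.004], [-0.998, -0.07, -0.001], [0.001, -0.004, -1.0]]
wrist_force: [0.5, 0.3, -0.2]
gripper_width: 0.41
gripper_force: 0.0
```

Request:
arm_command(
  motion=[
    [10, 0, 0, 0, 0, 0, 0],
    [10, 0, 0, 0, 0, 0, 0],
  ],
)

```text
time_s: 3.1
tcp_pos: [0.4626, -0.2867, 0.0817]
ee_rot: [[0.07, -0.998, 0.002], [-0.998, -0.07, -0.001], [0.001, -0.002, -1.0]]
wrist_force: [0.5, -1.3, 2.9]
gripper_width: 0.293
gripper_force: 30.0
```

```bash
python3 - <<'E'
from h import *
s=sense();print(s["time_s"],s["tcp_pos"],s["wrist_force"],s["gripper_width"]*87,s["gripper_force"])
a=snap("scene","g1");b=snap("top","g2")
cv2.imwrite("pics/g.png",cv2.cvtColor(np.hstack([cv2.resize(a[120:300,330:490],(400,450)),cv2.resize(b[230:410,380:540],(400,450))]),cv2.COLOR_RGB2BGR))
E
```

```text
3.1 [ 0.46262643 -0.28671912  0.0816646 ] [ 0.47286901 -1.25204933  2.89130069] 25.51300240532048 29.999071843922138
```

View pics/g.png

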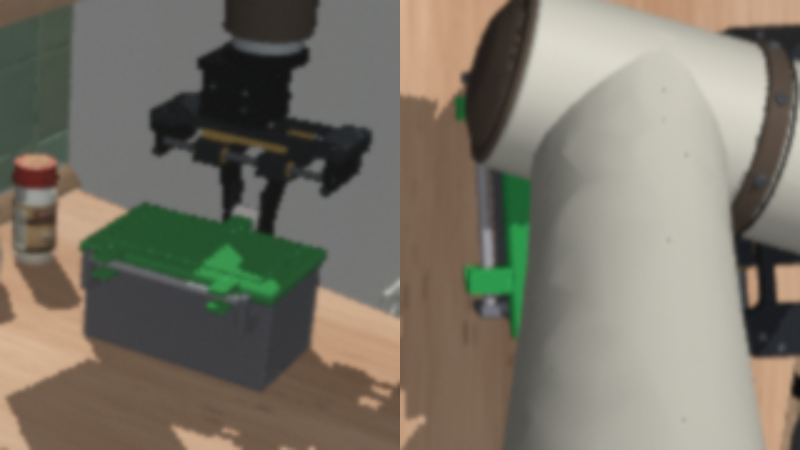

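The crop shows the fingers astride the white boss. The opening is 25.5 mm at 30 N, so the grasp holds. Next is the swing, on an arc of radius 164 mm, first to 40°.

Request:
arm_command(
  motion=[
    [10, -0.6, 0, -14.3, 0, 0, 0],
    [10, -1.9, 0, -14.2, 0, 0, 0],
    [10, -3.1, 0, -14.0, 0, 0, 0],
    [10, -4.3, 0, -13.6, 0, 0, 0],
  ],
)

```text
time_s: 3.6
tcp_pos: [0.4607, -0.2764, 0.1364]
ee_rot: [[0.07, -0.998, -0.001], [-0.998, -0.07, 0.001], [-0.001, 0.001, -1.0]]
wrist_force: [1.0, 0.4, -3.1]
gripper_width: 0.295
gripper_force: 30.0
```

Request:
arm_command(
  motion=[
    [10, -5.5, 0, -13.2, 0, 0, 0],
    [10, -6.6, 0, -12.7, 0, 0, 0],
    [10, -7.7, 0, -12.1, 0, 0, 0],
    [10, -8.7, 0, -11.4, 0, 0, 0],
    [10, 0, 0, 0, 0, 0, 0],
    [10, 0, 0, 0, 0, 0, 0],
  ],
)

```text
time_s: 4.2
tcp_pos: [0.4596, -0.2477, 0.1863]
ee_rot: [[0.071, -0.998, 0.001], [-0.998, -0.071, 0.0], [-0.0, -0.001, -1.0]]
wrist_force: [0.1, -0.4, -2.1]
gripper_width: 0.298
gripper_force: 30.0
```

```bash
python3 - <<'E'
from h import *
s=sense();print(s["time_s"],s["tcp_pos"],s["wrist_force"],s["gripper_width"]*87,s["gripper_force"])
a=snap("scene","s1");b=snap("top","s2")
cv2.imwrite("pics/s.png",cv2.cvtColor(np.hstack([cv2.resize(a[120:300,330:490],(400,450)),cv2.resize(b[230:410,380:540],(400,450))]),cv2.COLOR_RGB2BGR))
E
```

```text
4.2 [ 0.4596     -0.24774854  0.18634366] [ 0.11045063 -0.43112862 -2.06721905] 25.9511999392511 29.99782707542181
```

View pics/s.png

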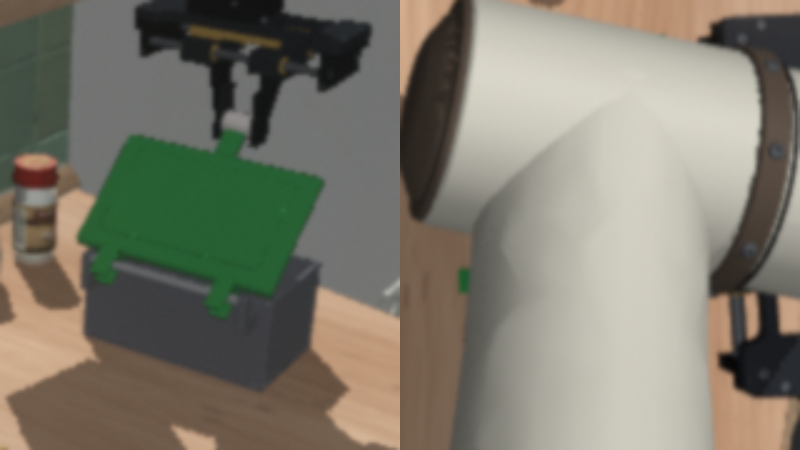

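Request:
arm_command(
  motion=[
    [10, -9.7, 0, -10.6, 0, 0, 0],
    [10, -10.6, 0, -9.7, 0, 0, 0],
    [10, -11.3, 0, -8.7, 0, 0, 0],
    [10, -12.1, 0, -7.7, 0, 0, 0],
    [10, -12.7, 0, -6.6, 0, 0, 0],
  ],
)

```text
time_s: 4.8
tcp_pos: [0.4554, -0.1909, 0.2304]
ee_rot: [[0.07, -0.998, 0.001], [-0.998, -0.07, -0.0], [0.0, -0.001, -1.0]]
wrist_force: [0.3, -0.7, -2.3]
gripper_width: 0.297
gripper_force: 30.0
```

Request:
arm_command(
  motion=[
    [10, -13.2, 0, -5.5, 0, 0, 0],
    [10, -13.6, 0, -4.3, 0, 0, 0],
    [10, -14, 0, -3.1, 0, 0, 0],
    [10, -14.2, 0, -1.9, 0, 0, 0],
    [10, -14.3, 0, -0.6, 0, 0, 0],
    [10, 0, 0, 0, 0, 0, 0],
    [10, 0, 0, 0, 0, 0, 0],
  ],
)

```text
time_s: 5.5
tcp_pos: [0.4507, -0.1221, 0.245]
ee_rot: [[0.071, -0.997, 0.001], [-0.997, -0.071, 0.001], [-0.001, -0.001, -1.0]]
wrist_force: [0.1, 0.5, -1.5]
gripper_width: 0.297
gripper_force: 30.0
```

```bash
python3 - <<'E'
from h import *
s=sense();print(s["time_s"],s["tcp_pos"],s["wrist_force"],s["moment"],s["gripper_width"]*87,s["gripper_force"])
a=snap("scene","v1");b=snap("top","v2")
cv2.imwrite("pics/v.png",cv2.cvtColor(np.hstack([cv2.resize(a[90:300,320:500],(470,548)),cv2.resize(b[230:430,380:500],(329,548))]),cv2.COLOR_RGB2BGR))
E
```

```text
5.5 [ 0.45074192 -0.12213726  0.24496373] [ 0.09950444  0.54189232 -1.51973608] [0.00914104 0.1231264  0.00479506] 25.832480758808288 29.99895437154919
```

View pics/v.png

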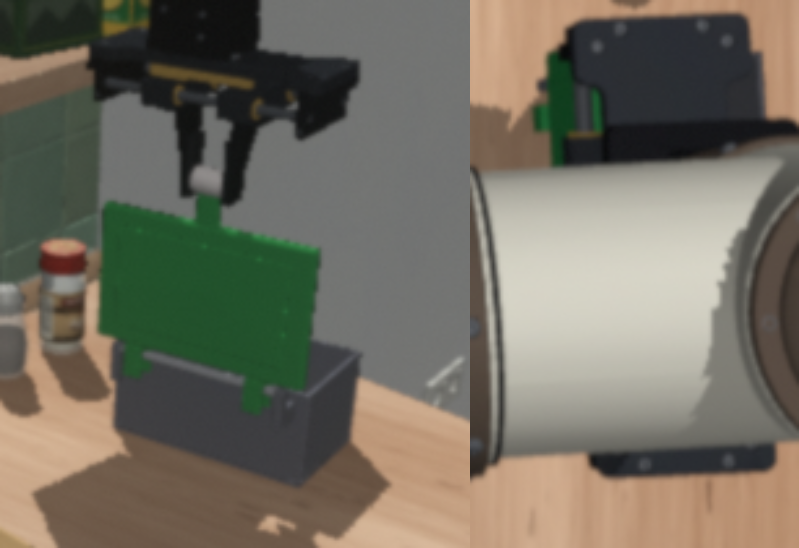

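The lid stands vertical with both hooks still on the rod and the wrist forces low. Lifting straight up now.

Request:
arm_command(
  motion=[
    [10, 0, 0, -8, 0, 0, 0],
    [10, 0, 0, -10, 0, 0, 0],
    [10, 0, 0, -10, 0, 0, 0],
    [10, 0, 0, -12, 0, 0, 0],
    [10, 0, 0, -15, 0, 0, 0],
    [10, 0, 0, -10, 0, 0, 0],
    [10, 0, 0, 0, 0, 0, 0],
    [10, 0, 0, 0, 0, 0, 0],
  ],
)

```text
time_s: 6.4
tcp_pos: [0.4504, -0.1227, 0.3097]
ee_rot: [[0.07, -0.998, 0.0], [-0.998, -0.07, 0.001], [-0.001, -0.0, -1.0]]
wrist_force: [-0.2, 0.0, -2.2]
gripper_width: 0.299
gripper_force: 30.0
```

```bash
python3 - <<'E'
from h import *
np.set_printoptions(precision=4,suppress=True)
s=sense();R=np.array(s["ee_rot"]);p=np.array(s["tcp_pos"]);print(s["time_s"],p,s["wrist_force"],s["moment"],s["gripper_width"]*87,s["gripper_force"],s["joints"])
a=snap("scene","l1")
m=cv2.inRange(cv2.cvtColor(a,cv2.COLOR_RGB2HSV),(50,150,40),(75,255,255)); m[:,:320]=0;m[:120]=0
cs=max(cv2.findContours(m,0,2)[0],key=cv2.contourArea);print(cv2.approxPolyDP(cs,3,True)[:,0].tolist())
# expected corners of vertical lid
g=p+np.array([0,0,.011]);h=np.array([.9976,.0698,0])
for w in(-.094,.094):
  for z in(-.034,-.152): print(w,z,np.round(proj("scene",g+h*w+[0,0,z])[::-1]))
n=np.array([.0698,-.9976,0]);print("px for 5deg tilt at bottom",np.round(proj("scene",g+h*.094+[0,0,-.152]+n*.0132)[::-1]))
cv2.imwrite("pics/l.png",cv2.cvtColor(cv2.resize(a[80:300,320:500],(491,600)),cv2.COLOR_RGB2BGR))
E
```

```text
6.4 [ 0.4504 -0.1227  0.3097] [-0.1528  0.0207 -2.1633] [ 0.0323  0.1189 -0.0041] 25.98358804951169 29.99911179766059 [  4.7623   3.3737 -12.6319  -0.0338 -73.9912  -0.7396]
[[363, 139], [362, 154], [366, 151], [362, 147], [365, 142], [371, 148], [365, 157], [366, 161], [372, 160], [366, 163], [375, 164], [368, 167], [375, 165], [383, 175], [385, 170], [385, 179], [390, 174], [389, 180], [398, 187], [395, 191], [409, 190], [406, 193], [413, 197], [409, 200], [413, 197], [420, 203], [420, 198], [425, 200], [422, 202], [427, 196], [430, 199], [430, 193], [437, 199], [433, 193], [439, 195], [441, 183], [434, 181], [441, 180], [444, 154], [407, 147], [405, 135], [401, 134], [397, 144], [375, 140], [370, 144]]
-0.094 -0.034 [447. 150.]
-0.094 -0.152 [440. 207.]
0.094 -0.034 [361. 133.]
0.094 -0.152 [359. 187.]
px for 5deg tilt at bottom [363. 185.]
```

View pics/l.png

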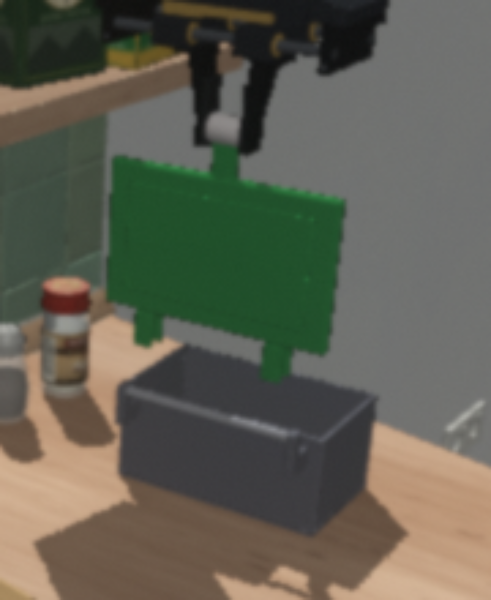

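The lid is off the rod and hangs vertical, its lower edge running from (359,192) to (440,208). Now carrying it over the stand.

Request:
arm_command(
  motion=[
    [10, -12, 0, 0, 0, 0, 0.05],
    [10, -25, 0, 0, 0, 0, 0.1],
    [10, -35, -1, 0, 0, 0, 0.05],
    [10, -40, -1, 0, 0, 0, 0],
    [10, -40, -1, 0, 0, 0, 0],
    [10, -40, 0, 0, 0, 0, 0],
    [10, -40, 0, 0, 0, 0, 0],
    [10, -35, 0, 0, 0, 0, 0],
  ],
)

```text
time_s: 7.25
tcp_pos: [0.4799, 0.1439, 0.3089]
ee_rot: [[-0.129, -0.992, -0.001], [-0.992, 0.129, -0.001], [0.001, 0.001, -1.0]]
wrist_force: [1.2, -0.1, -1.4]
gripper_width: 0.294
gripper_force: 30.0
```

Request:
arm_command(
  motion=[
    [10, -22, 0, 0, 0, 0, 0],
    [10, -10, 0, 0, 0, 0, 0],
    [10, 0, 0, 0, 0, 0, 0],
    [10, 0, 0, 0, 0, 0, 0],
  ],
)

```text
time_s: 7.65
tcp_pos: [0.4841, 0.173, 0.3093]
ee_rot: [[-0.13, -0.992, -0.001], [-0.992, 0.13, -0.001], [0.001, 0.001, -1.0]]
wrist_force: [0.9, -0.1, -1.5]
gripper_width: 0.292
gripper_force: 30.0
```

```bash
python3 - <<'E'
from h import *
np.set_printoptions(precision=4,suppress=True)
s=sense();R=np.array(s["ee_rot"]);p=np.array(s["tcp_pos"]);print(s["time_s"],p,R,s["wrist_force"],s["gripper_width"]*87,s["joints"])
print("shift",1000*R.T@(np.array([.4915,.175,.255])-p),"yaw of tool y",np.degrees(np.arctan2(R[1,1],R[0,1])))
a=snap("scene","c1");b=snap("top","c2")
cv2.imwrite("pics/c.png",cv2.cvtColor(np.hstack([cv2.resize(a[140:380,200:380],(450,600)),cv2.resize(b[180:420,170:310],(350,600))]),cv2.COLOR_RGB2BGR))
E
```

```text
7.65 [0.4841 0.173  0.3093] [[-0.1298 -0.9915 -0.0012]
 [-0.9915  0.1298 -0.0009]
 [ 0.0011  0.001  -1.    ]] [ 0.9266 -0.0944 -1.467 ] 25.439958154299163 [ 37.7823   8.378   -6.9768   0.0021 -74.7304 -45.2402]
shift [-2.9573 -7.1598 54.3143] yaw of tool y 172.54267383370777
```

View pics/c.png

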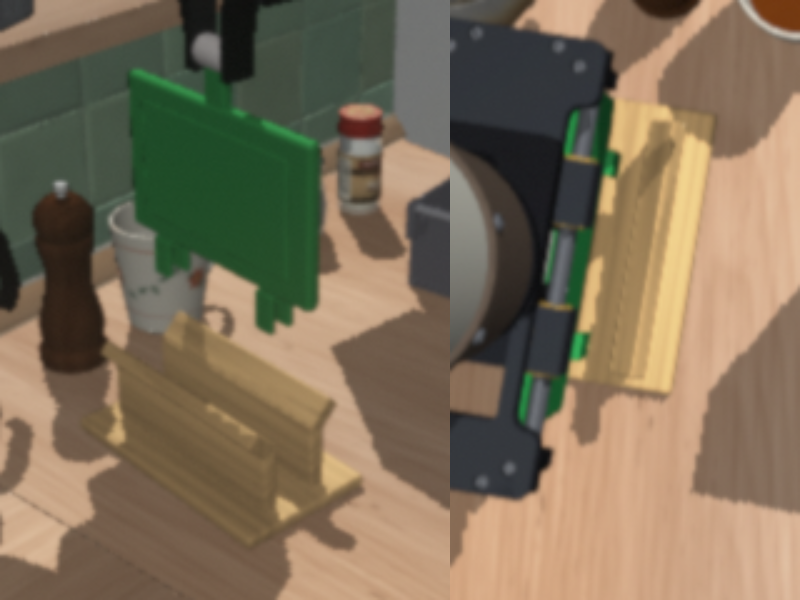

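The lid hangs over the slot, aligned with it. I'll correct by (-3, -7) mm and go down.

Request:
arm_command(
  motion=[
    [10, -3, -7, 0, 0, 0, 0],
    [10, 0, 0, 15, 0, 0, 0],
    [10, 0, 0, 20, 0, 0, 0],
    [10, 0, 0, 15, 0, 0, 0],
    [10, 0, 0, 5, 0, 0, 0],
    [10, 0, 0, 0, 0, 0, 0],
  ],
)

```text
time_s: 8.35
tcp_pos: [0.4919, 0.1753, 0.2543]
ee_rot: [[-0.13, -0.991, -0.001], [-0.991, 0.13, -0.001], [0.001, 0.001, -1.0]]
wrist_force: [-0.4, 0.6, -0.8]
gripper_width: 0.291
gripper_force: 30.0
```

Request:
arm_command(
  motion=[
    [10, 0, 0, 8, 0, 0, 0],
    [10, 0, 0, 8, 0, 0, 0],
    [10, 0, 0, 8, 0, 0, 0],
    [10, 0, 0, 8, 0, 0, 0],
    [10, 0, 0, 0, 0, 0, 0],
  ],
)

```text
time_s: 8.85
tcp_pos: [0.4909, 0.1755, 0.2212]
ee_rot: [[-0.13, -0.992, -0.003], [-0.992, 0.13, -0.002], [0.002, 0.002, -1.0]]
wrist_force: [-0.8, 0.5, -2.0]
gripper_width: 0.3
gripper_force: 30.0
```

```bash
python3 - <<'E'
from h import *
np.set_printoptions(precision=4,suppress=True)
s=sense();R=np.array(s["ee_rot"]);p=np.array(s["tcp_pos"]);print(s["time_s"],p,s["wrist_force"],s["moment"],s["gripper_width"]*87)
a=snap("scene","d1")
cv2.imwrite("pics/d.png",cv2.cvtColor(cv2.resize(a[140:380,200:380],(450,600)),cv2.COLOR_RGB2BGR))
E
```

```text
8.85 [0.4909 0.1755 0.2212] [-0.7849  0.5001 -1.9625] [ 0.0179  0.0796 -0.0112] 26.10146404347325
```

View pics/d.png

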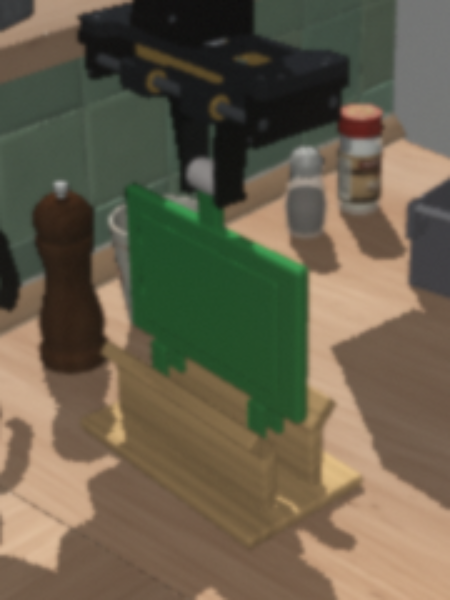

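The hooks are entering the slot between the walls with no side force. Lowering to the seated height.

Request:
arm_command(
  motion=[
    [10, 0, 0, 8, 0, 0, 0],
    [10, 0, 0, 8, 0, 0, 0],
    [10, 0, 0, 8, 0, 0, 0],
    [10, 0, 0, 8, 0, 0, 0],
    [10, 0, 0, 4, 0, 0, 0],
    [10, 0, 0, 2, 0, 0, 0],
    [10, 0, 0, 0, 0, 0, 0],
  ],
)

```text
time_s: 9.6
tcp_pos: [0.4917, 0.1758, 0.1845]
ee_rot: [[-0.129, -0.992, -0.0], [-0.992, 0.129, -0.0], [0.0, 0.0, -1.0]]
wrist_force: [-0.9, -0.4, -1.8]
gripper_width: 0.295
gripper_force: 30.0
```

Request:
arm_command(
  motion=[
    [10, 0, 0, 2, 0, 0, 0],
    [10, 0, 0, 2, 0, 0, 0],
    [10, 0, 0, 0, 0, 0, 0],
  ],
)

```text
time_s: 9.9
tcp_pos: [0.4922, 0.1762, 0.1822]
ee_rot: [[-0.129, -0.992, 0.002], [-0.992, 0.129, 0.001], [-0.001, -0.002, -1.0]]
wrist_force: [-1.4, -0.2, 5.0]
gripper_width: 0.297
gripper_force: 30.0
```

Request:
arm_command(
  motion=[
    [10, 0, 0, 1, 0, 0, 0],
    [10, 0, 0, 0, 0, 0, 0],
  ],
)

```text
time_s: 10.1
tcp_pos: [0.4923, 0.1763, 0.1822]
ee_rot: [[-0.129, -0.992, 0.002], [-0.992, 0.129, 0.001], [-0.001, -0.002, -1.0]]
wrist_force: [-3.3, 0.4, 8.9]
gripper_width: 0.297
gripper_force: 30.0
```

```bash
python3 - <<'E'
from h import *
s=sense();p=np.array(s["tcp_pos"]);print(s["time_s"],p,s["wrist_force"],s["gripper_width"]*87)
a=snap("scene","e1")
h=np.array([.9914,-.1305,0]);c=np.array([.4917,.1757,0]);n=np.array([.1305,.9914,0])
# seated vertical lid: origin z .024; visible face toward +y
for w in(-.094,.094):
  for x in(.13,): print(w,np.round(proj("scene",c+h*w+n*.006+[0,0,.024+x])[::-1],1))
print("boss",np.round(proj("scene",c+[0,0,.188])[::-1],1),"5mm:",np.round(proj("scene",c+[0,0,.193])[::-1],1))
cv2.imwrite("pics/e.png",cv2.cvtColor(cv2.resize(a[170:370,220:370],(600,600)[:2] if 0 else (450,600)),cv2.COLOR_RGB2BGR))
m=cv2.inRange(cv2.cvtColor(a,cv2.COLOR_RGB2HSV),(50,150,40),(75,255,255));m[:,:220]=0;m[:190]=0;m[:,350:]=0
cs=max(cv2.findContours(m,0,2)[0],key=cv2.contourArea);print(cv2.approxPolyDP(cs,2.5,True)[:,0].tolist())
E
```

```text
10.1 [0.49229256 0.17633876 0.18217602] [-3.3196303   0.35328756  8.88641505] 25.869253936833246
-0.094 [318.7 269.2]
0.094 [249.9 231.7]
boss [284.2 230.6] 5mm: [284.2 228. ]
[[274, 245], [279, 249]]
```

View pics/e.png

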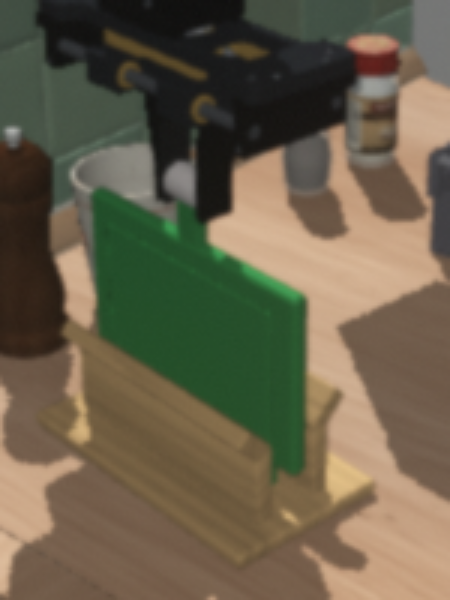

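The lid's top corners at about (252,233) and (322,269) match the prediction for a fully seated lid, (250,232) and (319,269), so it's down. Releasing and going up.

Request:
arm_command(
  motion=[
    [10, 0, 0, -1.5, 0, 0, 0],
    [60, 0, 0, 0, 0, 0, 0],
    [60, 0, 0, 0, 0, 0, 0],
    [60, 0, 0, 0, 0, 0, 0],
    [60, 0, 0, 0, 0, 0, 0],
    [60, 0, 0, 0, 0, 0, 0],
  ],
)

```text
time_s: 10.75
tcp_pos: [0.4918, 0.1758, 0.1811]
ee_rot: [[-0.129, -0.992, -0.0], [-0.992, 0.129, -0.0], [0.0, 0.0, -1.0]]
wrist_force: [0.3, 0.4, 0.8]
gripper_width: 0.64
gripper_force: 0.0
```

Request:
arm_command(
  motion=[
    [60, 0, 0, -10, 0, 0, 0],
    [60, 0, 0, -20, 0, 0, 0],
    [60, 0, 0, -30, 0, 0, 0],
    [60, 0, 0, -30, 0, 0, 0],
    [60, 0, 0, -20, 0, 0, 0],
    [60, 0, 0, 0, 0, 0, 0],
  ],
)

```text
time_s: 11.35
tcp_pos: [0.4933, 0.1766, 0.2955]
ee_rot: [[-0.129, -0.992, 0.007], [-0.992, 0.129, 0.004], [-0.005, -0.007, -1.0]]
wrist_force: [-0.6, 0.8, -0.1]
gripper_width: 0.69
gripper_force: 0.0
```

Request:
arm_command(
  motion=[
    [60, 40, 0, 0, 0, 0, 0],
    [60, 40, 0, 0, 0, 0, 0],
    [60, 40, 0, 0, 0, 0, 0],
    [60, 40, 0, 0, 0, 0, 0],
    [60, 40, 0, 0, 0, 0, 0],
    [60, 40, 0, 0, 0, 0, 0],
    [60, 0, 0, 0, 0, 0, 0],
    [60, 0, 0, 0, 0, 0, 0],
  ],
)

```text
time_s: 12.15
tcp_pos: [0.4602, -0.0628, 0.2908]
ee_rot: [[-0.132, -0.991, -0.001], [-0.991, 0.132, 0.0], [-0.0, 0.001, -1.0]]
wrist_force: [0.4, -0.4, -0.2]
gripper_width: 0.69
gripper_force: 0.0
```

```bash
python3 - <<'E'
from h import *
s=sense();print(s["time_s"],s["tcp_pos"],s["wrist_force"],s["gripper_width"]*87)
a=snap("scene","f1");b=snap("top","f2")
for c in("scene","top"): print([(np.round(d["location"]),d["p"]) for d in find_in("mug",c)][:1])
for w in(-.094,.094): print(np.round(proj("top",np.array([.4917,.1757,.154])+np.array([.9914,-.1305,0])*w)[::-1],1))
print(np.round(proj("top",[.4917,.1757,.188])[::-1],1))
cv2.imwrite("pics/f.png",cv2.cvtColor(np.hstack([cv2.resize(a[140:380,200:380],(450,600)),cv2.resize(b[180:420,170:310],(350,600))]),cv2.COLOR_RGB2BGR))
E
```

```text
12.15 [ 0.46021655 -0.06281399  0.29081413] [ 0.42388656 -0.40253205 -0.23436422] 60.06164976588637
[(array([230., 262.]), 0.81)]
[(array([178., 311.]), 0.73)]
[211.6 338.8]
[233.3 214.3]
[218.4 275.9]
```

View pics/f.png

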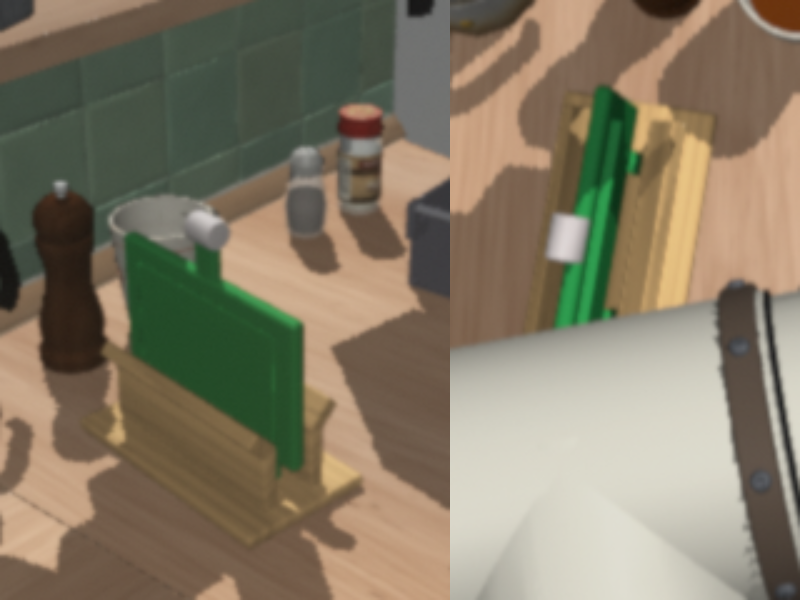

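The lid stands free and tab-up in the stand. The boss is at (217,275) in the top view against a predicted (218,276), and at (283,231) in the scene view against (284,231). It is fully down, centred and upright, and the mug has not moved.

```bash
python3 -c "
from station import *
print(finish_job())"
```

```text
the job is handed in; nothing more can be done
None
```

The green lid is off the caddy and stands tab-up, fully down and centred in the stand's slot, released with the arm clear; the mug is unmoved, and the job was handed in at about 12 s of the 51 s allowed.

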